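True a hinged backplate with a square and hold it

TASK

The hinged backplate of the bench bracket leans in over its base plate. Pick up the L-shaped aluminium square, lift it onto the base plate and press it fully into the corner, so that its foot lies flat on the plate and the back of its tall leg pushes the backplate upright and flush, square to the plate. Finish while still gripping the square and pressing it against both plate and backplate (do not let go), and leave everything else where it is.

Things in the scene. Friction and masses are not known exactly. Their poses are not given: they have to be found in the camera images.
- square: the square: a plain aluminium L standing on its foot, 20 mm thick (along its y), about 0.29 kg. Origin at the heel: bottom outer corner, middle of the thickness. Its tall leg occupies x 0 to 36 mm and z 0 to 100 mm; its foot occupies x 36 to 120 mm and z 0 to 22 mm. The outer faces to be brought into the corner are the underside (z = 0) and the 100 mm tall back of the leg (x = 0)
- plate: flat dark steel base plate screwed to the bench, 220 x 80 mm, 12 mm thick; origin on its underside below the corner, x along its length: it runs from x = -50 mm to x = +170 mm, y from -40 to +40 mm; top at z = 12 mm. Only the +x side of the backplate is the inside of the corner
- corner (a point): the inside corner: on top of the base plate, mid width, on the line where the inner face of the backplate stands when it is square to the plate. x runs along the plate away from the backplate, z up. The square is home when its origin and axes coincide with this point and its axes (y may be off by 12 mm)
- backplate: aluminium backplate 50 mm wide, 10 mm thick, black knob on its outer side; hinged at its foot between two steel ears. Origin on its inner face, at the hinge line 3 mm above the base plate; x is the normal of the inner face (towards the inside of the corner), z runs up the face to its top edge 67 mm from the hinge line
- backplate_top (a point): middle of the top edge of the backplate's inner face (82 mm above the bench when square)
- hinge (a joint): lean of the backplate, rad: 0 = square to the base plate, positive = leaning in over the plate (at the start 0.06 to 0.2), range -0.2 to 0.3. A stiff friction hinge: it stays where it is left and needs about 4 N at the top edge to move. Its axis lies in the inner face at the foot, so a square slid along the plate pushes the face upright and then stops hard at the foot when both are flush
- gauge_block: bystander: plain rectangular aluminium block, 36 x 20 mm, standing 100 mm tall; origin at the middle of one 20 mm bottom edge, block runs to +x
- step_block: bystander: aluminium block with three steps (60, 40, 20 mm high), 80 mm long, 30 mm thick; origin at the middle of the bottom edge of its tall end, steps descend to +x
- vial1: bystander: small amber vial with black cap, 26 mm diameter, 45 mm tall; origin at the centre of its underside
- vial2: bystander: as vial1
- wash_bottle: bystander: white bottle with blue cap, 70 mm diameter, 170 mm tall; origin at the centre of its underside
- tip_box: bystander: red box with clear lid, 92 x 132 mm, 70 mm tall; origin at the centre of its underside
- beaker: bystander: glass beaker, 70 mm diameter, 80 mm tall; origin at the centre of its underside

How it is judged:
By the outcome, as a careful person would: the job done as asked, in the order asked, and still so for the second after the job is handed in, while the arm keeps its last pose, push and grip.
It also fails if it takes over 51 s, if anything falls off the work surface, if the arm or the gripper's body presses on something with over 40 N, if the wrist force passes 120 N, or if a joint passes its speed limit or range.

ROBOT

A 6-joint arm with a two-finger parallel gripper is mounted at the origin on the work surface. World frame = base frame: x ahead of the robot, y to its left, z up, the work surface at z = 0. Lengths are in m, angles in rad, forces in N, time in s.
With the tool pointing down it reaches from about 0.3 to 0.775 m from the base axis. Payload 14.6 kg.
Tool frame: the origin (TCP) lies at the very end of the fingers, on their centre line; the grasp point (between the pads) lies 19 mm behind it; z points along the fingers, x is the direction in which the jaws open and shut, and the axes are right-handed (so a half turn about z gives the same grasp; the last joint's range is limited). The gripper opens to 94 mm and grips with 3 to 60 N. Pads are 16 mm wide; open, the fingers measure 119 mm over their backs; the gripper's body (75 mm by 177 mm) begins 78 mm behind the grasp point.
Start: joints at [1.167, 0.3, 1.521, -0, 1.321, -0.067], TCP at [0.182, 0.519, 0.205] pointing down, gripper open.
Joint ranges: [-3.03, 3.03], [-0.79, 2.21], [0.23, 2.52], [-1.04, 4.18], [0, 3.07], [-2.55, 2.55]. Speed limits (rad/s): [2.22, 2.22, 2.57, 3.14, 3.14, 3.14].

INTERFACE

Orientations are given as [roll, pitch, yaw] about the fixed x, y, z axes, in that order (R = Rz(yaw) Ry(pitch) Rx(roll)).
In Python, from station import ctrl gives the robot as it stands.
- The arm moves only by the shell command python3 -m inch 'ROWS' [FORCE]. ROWS is JSON, one flat list of numbers, 7 for each row, row after row: the shift along the tool's x, y, z in cm, then the turn, a rotation vector about the tool's x, y, z in rad, then the opening, from 0 (shut) to 1 (fully open). In form: [tx, ty, tz, wx, wy, wz, claw, tx, ty, tz, wx, wy, wz, claw, ...]. A call has 1 to 20 rows; each row shifts and turns the commanded pose from where the row before left it, along the tool's axes as they then stand; what a row does not reach is not made up. A row lasts 1/8 s, in which the tool goes at most 62.5 mm and 10.7 degrees, less where a joint would pass 70% of its speed; a pose out of reach is approached as far as the arm can. A call is refused whole if a number of a shift passes 6.25 or a number of a turn 0.188, either way. A call with a gripper value outside its range is refused whole. The fingers move at their own pace and stop on an object; FORCE is the grip in N (left out, the last holds). Time passes only in rows, so rows that do not move let the fingers close. It gives the time, the measured TCP pose, the force and the opening at its end, in the units of the state.
- ctrl.get_obs(): the state, without advancing time (a new reading comes with each control period).
- ctrl.camera(name): name is "scene" or "top" or "wrist"; returns (picture, depth): 480x640x3 uint8, red, green, blue; 480x640 float32, m along the optical axis (not along the pixel's ray), 0 where there is no reading.
- ctrl.camera_params(name): a dict with "vertical_fov" (degrees; the focal length in pixels is half the picture's height over the tangent of half this angle, whatever the lens; pixels are square), "cx", "cy" (the principal point, pixels), "distortion" ([k1, k2, p1, p2, k3] as OpenCV has them; the pictures are not rectified), "camera_from_world" (4x4, takes a point from world to camera coordinates); the wrist camera has in their place "mount" (4x4, takes a point from camera to tool coordinates, whose origin is the TCP and whose axes are the tool frame's). Camera axes: x right, y down, z forward; pixel columns grow to the right and rows downward; lengths in m; the calibration is good to about 2 mm. A picture is of the moment at which its call begins: read the wrist's pose just before it. camera_params takes no time and is no camera call.
- ctrl.hand_in(): hands the job in, once; it reports no verdict.
Trained networks look in the newest picture that a camera, given by its name, has taken for a name from the list of things; names that differ only in an ending like _2 or _b are one class to them, and where a whole thing is asked for, a point or a joint stands for the part that bears it (a point fixed in the world has none). Each returns a list of dicts, best first, with "score" (0 to 1); they miss things now and then, are a little off and sometimes report something else, mostly with a low value. They report only what shows in the picture. A call takes as long as a camera call.
- ctrl.spot_in(camera, label): "bbox" ([centre column, centre row, width, height] in pixels, round what is visible of it).
- ctrl.place_of(camera, label): "centre" ([column, row] in pixels: a listed point, or the origin of a listed thing).
The state is a dict: "time_s": time; "qpos": joint angles; "joint_vel": joint speeds; "tau": joint torques, N m; "ee_pos": TCP position; "eef_rot": TCP orientation; "force": force on the tool from outside, world axes, zero at the start; "moment": the same for the moment, N m; "grip_width": finger opening in m.
Only numpy, scipy, OpenCV 4.12 (cv2) and the standard library are available. Lean on these libraries where they do the work, as an engineer would, in place of code of your own. Each camera call takes 0.05 s, during which the arm holds its last target. There are 200 camera calls.

## Working session

There is one attempt and no reset: what is moved stays moved. The work goes in short steps, Python scripts to look and compute and a shell command to move; the robot and the scene stay as the last step left them, time stands still between calls to the robot, and variables do not carry over. Pictures are saved under pics/ and viewed, about 8 in all and at most 12, crops included, and the job is handed in when it is done.

```bash
ls; mkdir -p pics; cat > h.py <<'E'
import numpy as np, cv2
from station import ctrl
from scipy.spatial.transform import Rotation as R
def K(name):
    p=ctrl.camera_params(name); f=240/np.tan(np.radians(p["vertical_fov"])/2)
    return np.array([[f,0,p["cx"]],[0,f,p["cy"]],[0,0,1]]),np.array(p["distortion"],float),p
def T_wc(name,obs=None):
    k,d,p=K(name)
    if "mount" in p:
        o=obs or ctrl.get_obs(); T=np.eye(4); T[:3,:3]=R.from_euler('xyz',o["eef_rot"]).as_matrix(); T[:3,3]=o["ee_pos"]
        return T@np.array(p["mount"])
    return np.linalg.inv(np.array(p["camera_from_world"]))
def cloud(name,depth,T):
    k,d,p=K(name); v,u=np.mgrid[:480,:640]
    n=cv2.undistortPoints(np.stack([u,v],-1).reshape(-1,1,2).astype(float),k,d).reshape(480,640,2)
    P=np.concatenate([n*depth[...,None],depth[...,None]],-1)
    P=P@T[:3,:3].T+T[:3,3]; P[depth<=0]=np.nan
    return P
def snap(name):
    o=ctrl.get_obs(); T=T_wc(name,o); im,de=ctrl.camera(name); return im,de,cloud(name,de,T),T
E
python3 - <<'E'
from h import *
for n in ["top","scene"]:
    im,de,P,T=snap(n); cv2.imwrite(f"pics/{n}0.png",im[...,::-1]); np.save(f"{n}0.npy",P)
    print(n,T[:3,3].round(3))
    for l in ["square","corner","backplate","backplate_top","gauge_block","plate","step_block"]:
        for f in (ctrl.place_of,ctrl.spot_in):
            r=f(n,l)
            for q in r[:2]:
                c=q.get("centre") or q.get("bbox"); print(l,f.__name__[:5],round(q["score"],2),np.round(c,1),P[min(479,int(round(c[1]))),min(639,int(round(c[0])))].round(3))
E
```

```text
pics
top [ 0.479 -0.044  0.979]
square call 0.91 [345.9 219.9] [ 0.666 -0.096  0.033]
square call 0.89 [374.9 223.7  58.9  41.7] [ 0.662 -0.154  0.021]
corner call 0.75 [192.9 283.9] [0.534 0.201 0.014]
corner call 0.66 [223.1 284.5 109.4  47.3] [0.536 0.142 0.016]
backplate call 0.76 [191.  284.6] [0.532 0.203 0.021]
backplate call 0.94 [184.8 283.2  18.5  23.6] [0.532 0.199 0.081]
backplate_top call 0.54 [184.3 283.7] [0.53  0.201 0.081]
backplate_top call 0.41 [326.4 335.3] [ 0.442 -0.063  0.001]
backplate_top call 0.85 [186.2 282.4  16.3  26. ] [0.534 0.199 0.075]
gauge_block call 0.77 [340.6 285.2] [ 0.54  -0.09   0.006]
gauge_block call 0.71 [280.4 157.   40.9  52.4] [0.759 0.03  0.129]
gauge_block call 0.51 [354.1 286.6  23.9  17. ] [ 0.532 -0.109  0.099]
step_block call 0.56 [329.3 332.2] [ 0.45  -0.067  0.062]
step_block call 0.24 [283.8 168.4] [0.747 0.024 0.105]
step_block call 0.56 [351.1 333.4  40.9  19.9] [ 0.448 -0.109  0.041]
scene [ 0.985 -0.673  0.601]
square call 0.86 [336.5 296.1] [ 0.683 -0.104  0.008]
square call 0.87 [309.4 289.1  62.8  84.9] [ 0.629 -0.106  0.
[... 334 characters left out ...]
544 0.2   0.014]
backplate call 0.18 [341.9 165.4] [0.535 0.202 0.082]
backplate call 0.88 [342.7 179.9  20.   27.1] [0.536 0.205 0.043]
backplate call 0.62 [420.5 236.5  46.7  95.2] [0.785 0.003 0.103]
backplate_top call 0.87 [340.8 166.1] [0.534 0.198 0.081]
backplate_top call 0.96 [343.4 176.2  18.1  31.2] [0.538 0.201 0.056]
gauge_block call 0.72 [273.5 267.4] [ 0.547 -0.094  0.013]
gauge_block call 0.78 [262.8 251.3  24.4  53. ] [ 0.545 -0.118  0.065]
plate call 0.85 [340.4 196.4] [0.539 0.185 0.013]
plate call 0.94 [326.2 211.1  86.   53. ] [0.54  0.119 0.011]
step_block call 0.92 [238.8 246.9] [ 0.457 -0.079  0.017]
step_block call 0.96 [225.9 246.4  34.8  51.9] [ 0.456 -0.114  0.042]
```

View pics/top0.png

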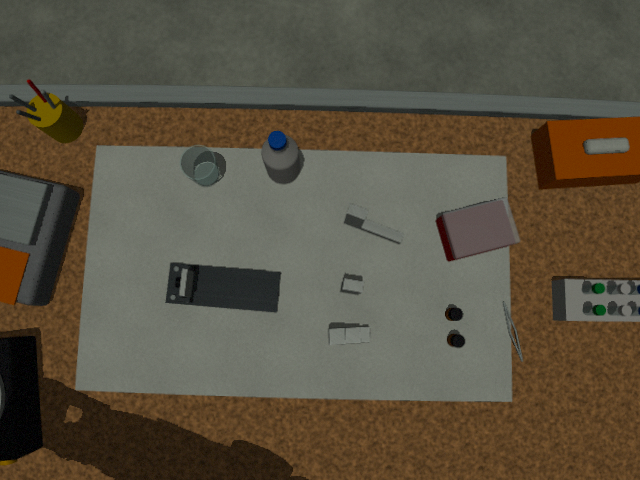

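View pics/scene0.png

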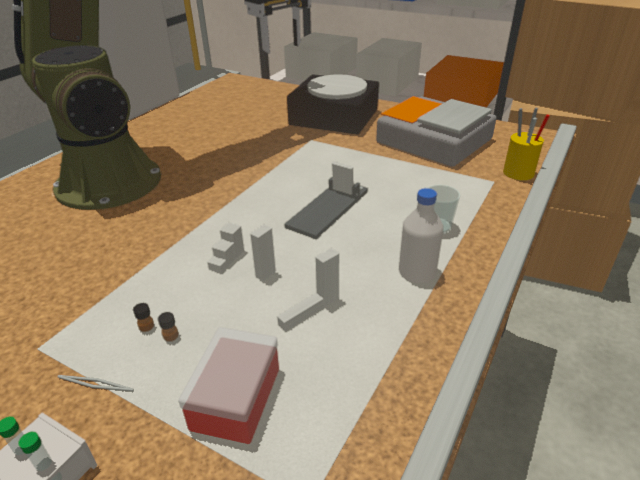

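```bash
python3 - <<'E'
from h import *
P=np.load("top0.npy").reshape(-1,3); P=P[~np.isnan(P[:,0])]
def rect(n,m):
    Q=P[m]; 
    r=cv2.minAreaRect((Q[:,:2]*1000).astype(np.float32)); print(n,len(Q),np.round(r[0],1),np.round(r[1],1),round(r[2],1),"z",np.median(Q[:,2]).round(4))
b=lambda x0,x1,y0,y1,z0,z1:(P[:,0]>x0)&(P[:,0]<x1)&(P[:,1]>y0)&(P[:,1]<y1)&(P[:,2]>z0)&(P[:,2]<z1)
rect("leg top",b(.58,.75,-.24,-.05,.09,.11))
rect("foot",b(.58,.75,-.24,-.05,.012,.03))
rect("plate",b(.45,.62,0,.27,.008,.017))
rect("bp top",b(.45,.62,.17,.27,.072,.09))
print(ctrl.get_obs())
E
```

```text
leg top 232 [ 670.8 -112.9] [35.9 20.7] 71.2 z 0.0997
foot 484 [ 656.1 -153.5] [118.   20.8] 70.5 z 0.0219
plate 4006 [530.9 143.1] [220.7  80.6] 86.8 z 0.012
bp top 167 [534.5 207.4] [18.3 49.7] 87.7 z 0.0817
{'time_s': 1.5, 'qpos': array([ 1.16741136e+00,  2.99912010e-01,  1.52101547e+00,  1.15806275e-05,
        1.32069763e+00, -6.65868122e-02]), 'joint_vel': array([-0.00143567,  0.00061663,  0.00093825,  0.00179162,  0.00083935,
       -0.0002568 ]), 'tau': array([ 3.25790879e-04, -5.31656027e+01, -3.52912402e+01,  7.09125563e-02,
        2.12891313e-02, -1.27538351e-05]), 'ee_pos': array([0.18174366, 0.5190877 , 0.20543244]), 'eef_rot': array([-3.14157930e+00,  3.16407640e-05,  1.23399531e+00]), 'force': array([ 0.63766443, -0.30150272, -0.11525377]), 'moment': array([ 0.01826677, -0.00975153,  0.04348551]), 'grip_width': 0.09382403394898912}
```

The top view shows the L at (345–400, 205–240) with its leg at the upper left. The plate spans (167–280, 263–311), with the backplate at (186, 283). The paths between them look clear. I'll turn the tool and go above the leg.

```bash
python3 -m inch '[0,0,-0.5,0,0,0.175,1, 0,0,-0.5,0,0,0.175,1, 0,0,-0.5,0,0,0.175,1, 0,0,-0.5,0,0,0.175,1, 0,0,-0.5,0,0,0.175,1, 0,0,-0.5,0,0,0.175,1, 0,0,-0.5,0,0,0.175,1, 0,0,-0.5,0,0,0.175,1, 0,0,-0.5,0,0,0.174,1, 0,0,0,0,0,0,1]' 40
python3 -m inch '[4.2,2.7,0,0,0,0,1, 4.2,2.7,0,0,0,0,1, 4.2,2.7,0,0,0,0,1, 4.2,2.7,0,0,0,0,1, 4.2,2.7,0,0,0,0,1, 4.2,2.7,0,0,0,0,1, 4.2,2.7,0,0,0,0,1, 4.2,2.7,0,0,0,0,1, 4.2,2.7,0,0,0,0,1, 4.2,2.7,0,0,0,0,1, 4.2,2.7,0,0,0,0,1, 4.2,2.7,0,0,0,0,1, 4.2,2.7,0,0,0,0,1, 4.2,2.7,0,0,0,0,1, 4.2,2.7,0,0,0,0,1, 4.2,2.7,0,0,0,0,1, 0,0,0,0,0,0,1, 0,0,0,0,0,0,1]'
cat > sq.py <<'E'
from h import *
im,de,P,T=snap("wrist"); cv2.imwrite("pics/w1.png",im[...,::-1]); np.save("w1.npy",P)
o=ctrl.get_obs(); print(o["ee_pos"].round(4),o["eef_rot"].round(4),o["time_s"])
P=P.reshape(-1,3)
b=lambda x0,x1,y0,y1,z0,z1:P[(P[:,0]>x0)&(P[:,0]<x1)&(P[:,1]>y0)&(P[:,1]<y1)&(P[:,2]>z0)&(P[:,2]<z1)]
for n,Q in (("leg",b(.58,.75,-.24,-.05,.09,.11)),("foot",b(.58,.75,-.24,-.05,.012,.03))):
    if len(Q)<20: print(n,len(Q)); continue
    r=cv2.minAreaRect((Q[:,:2]*1000).astype(np.float32)); print(n,len(Q),np.round(r[0],1),np.round(r[1],1),round(r[2],1),"z",np.median(Q[:,2]).round(4))
E
python3 sq.py
```

```text
time_s: 2.75
ee_pos: [0.1818, 0.5192, 0.2507]
eef_rot: [-3.141, -0.0, -0.339]
force: [-0.7, -1.2, -0.3]
grip_width: 0.0936
time_s: 5.0
ee_pos: [0.671, -0.1118, 0.25]
eef_rot: [-3.142, 0.001, -0.337]
force: [0.8, 0.4, 0.4]
grip_width: 0.0942
[ 0.6709 -0.1114  0.2505] [-3.1415e+00  1.0000e-04 -3.3730e-01] 5.05
leg 714 [ 669.5 -110.2] [35.8 19.6] 70.7 z 0.1006
foot 762 [ 655.6 -150. ] [120.   19.8] 70.3 z 0.0225
```

```bash
python3 -m inch '[0,0,4.2,0,0,0,1, 0,0,4.2,0,0,0,1, 0,0,4.2,0,0,0,1, 0,0,4.2,0,0,0,1, 0,0,3.2,0,0,0,1, 0,0,1.4,0,0,0,1, 0,0,0,0,0,0,1]' 55 && python3 -m inch '[0,0,0,0,0,0,0, 0,0,0,0,0,0,0, 0,0,0,0,0,0,0, 0,0,0,0,0,0,0, 0,0,0,0,0,0,0, 0,0,0,0,0,0,0, 0,0,0,0,0,0,0, 0,0,0,0,0,0,0]' 55
python3 -c "
from h import *
o=ctrl.get_obs(); print(o['ee_pos'].round(4),o['eef_rot'].round(4),o['moment'])
im,de,P,T=snap('wrist'); cv2.imwrite('pics/w2.png',im[...,::-1])"
```

```text
time_s: 5.92
ee_pos: [0.6711, -0.1117, 0.0368]
eef_rot: [3.142, 0.0, -0.339]
force: [-0.1, -0.2, 0.4]
grip_width: 0.0938
time_s: 6.92
ee_pos: [0.6712, -0.1123, 0.0365]
eef_rot: [-3.142, 0.0, -0.34]
force: [-0.1, 0.2, 0.0]
grip_width: 0.0198
[ 0.6712 -0.1123  0.0365] [-3.1416e+00  1.0000e-04 -3.4000e-01] [ 0.0358089   0.16462068 -0.0197556 ]
```

View pics/w2.png

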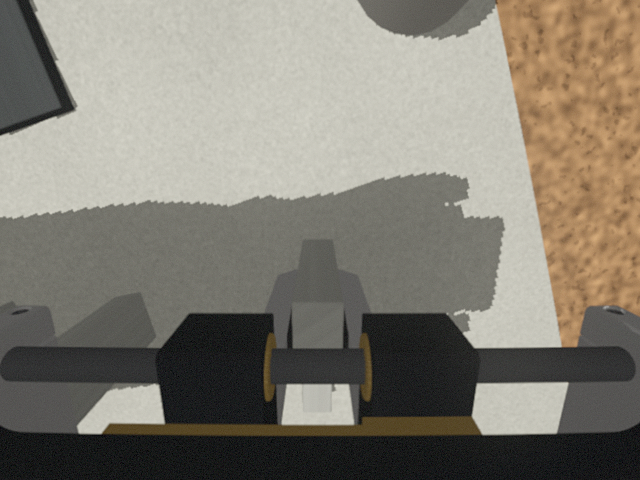

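The wrist view shows the leg centred between the pads near (318, 360), and the 19.8 mm opening matches its thickness. I'll lift, turn, and carry it to hover over the plate.

```bash
python3 -m inch '[0,0,-1.5,0,0,0,0, 0,0,-3,0,0,0,0, 0,0,-4,0,0,0,0, 0,0,-4,0,0,0,0, 0,0,-0.5,0,0,-0.1,0, 0,0,0,0,0,-0.1,0, 0,0,0,0,0,-0.084,0, -0.93,-1.55,0,0,0,0,0, -2,-3,0,0,0,0,0, -2,-3,0,0,0,0,0, -2,-3,0,0,0,0,0, -2,-3,0,0,0,0,0, -2,-3,0,0,0,0,0, -2,-3,0,0,0,0,0, -1.5,-3,0,0,0,0,0, -1,-1.85,0,0,0,0,0, 0,0,0,0,0,0,0, 0,0,0,0,0,0,0]' 55
cat > m.py <<'E'
from h import *
import sys
tag=sys.argv[1]
im,de,P,T=snap("wrist"); cv2.imwrite(f"pics/{tag}.png",im[...,::-1]); np.save(f"{tag}.npy",P)
o=ctrl.get_obs(); print(o["ee_pos"].round(4),o["eef_rot"].round(4),o["time_s"],o["force"].round(1),o["moment"].round(2))
for l in ["corner","backplate_top","backplate"]:
    for q in ctrl.place_of("wrist",l)[:2]:
        c=q["centre"]; i,j=int(round(c[1])),int(round(c[0])); print(l,round(q["score"],2),np.round(c,1),P[min(i,479),min(j,639)].round(4))
E
python3 m.py w3
python3 - <<'E'
from h import *
im,de,P,T=snap("top"); P=P.reshape(-1,3)
b=lambda x0,x1,y0,y1,z0,z1:P[(P[:,0]>x0)&(P[:,0]<x1)&(P[:,1]>y0)&(P[:,1]<y1)&(P[:,2]>z0)&(P[:,2]<z1)]
W=np.load("w3.npy").reshape(-1,3)
for n,Q in (("plate wrist",W[(abs(W[:,2]-.012)<.005)&(W[:,0]>.4)&(W[:,0]<.65)&(W[:,1]>0)]),("bp wrist",W[(W[:,2]>.06)&(W[:,1]>.17)&(W[:,1]<.26)&(W[:,2]<.09)])):
    print(n,len(Q),np.median(Q[:,2]) if len(Q) else 0)
    if len(Q)>20: print(cv2.minAreaRect((Q[:,:2]*1000).astype(np.float32)), Q.min(0),Q.max(0))
E
```

```text
time_s: 9.22
ee_pos: [0.5312, 0.1393, 0.1666]
eef_rot: [3.141, -0.0, -0.056]
force: [-0.4, -0.2, -2.8]
grip_width: 0.0199
[0.5312 0.1392 0.1665] [ 3.1414e+00 -1.0000e-04 -5.6900e-02] 9.275 [ 0.  -0.5 -2.9] [-0.02 -0.01 -0.  ]
corner 0.68 [313.6 160.3] [0.532  0.2096 0.0835]
backplate_top 0.86 [320.3 172.5] [0.5362 0.2002 0.0821]
backplate_top 0.59 [329.2 403. ] [0.5334 0.0465 0.1524]
backplate 0.91 [314.8 163.3] [0.5327 0.2073 0.0831]
plate wrist 9744 0.012669992659995855
((531.6114501953125, 172.89431762695312), (164.48001098632812, 80.25373077392578), 86.69754791259766) [0.48707561 0.09021944 0.01007073] [0.57576553 0.25697255 0.01699995]
bp wrist 4574 0.07398678110875334
((651.6163940429688, 199.31256103515625), (58.547454833984375, 286.3059997558594), 89.98764038085938) [0.50846498 0.17001043 0.06000546] [0.79476764 0.2285617  0.08514663]
```

View pics/w3.png

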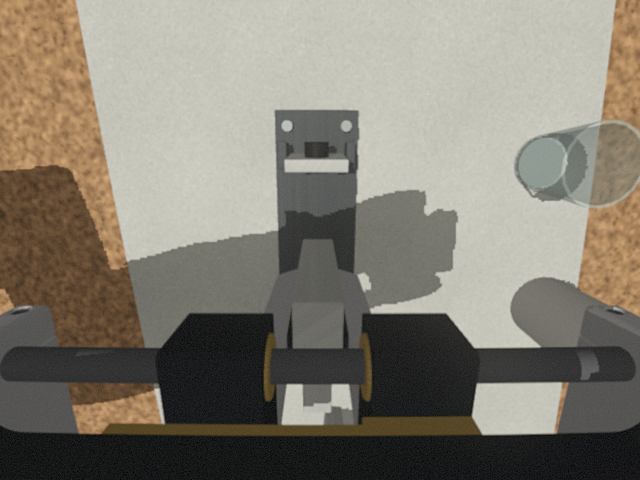

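The backplate stands clear at (317, 163), leaning slightly, and the square is lined up with the plate. Next I'll descend to just above the plate, then feel for contact.

```bash
python3 -m inch '[-0.1,-0.5,2,0,0,0,0, 0,-0.5,3,0,0,0,0, 0,-0.5,3,0,0,0,0, 0,-0.5,2,0,0,0,0, 0,0,1,0,0,0,0, 0,0,0.5,0,0,0,0, 0,0,0,0,0,0,0]' 55; python3 -m inch '[0,0,0.1,0,0,0,0, 0,0,0.1,0,0,0,0, 0,0,0,0,0,0,0, 0,0,0,0,0,0,0]'
```

```text
time_s: 10.35
ee_pos: [0.5312, 0.1598, 0.0518]
eef_rot: [-3.141, -0.0, -0.056]
force: [-0.2, 0.1, -1.7]
grip_width: 0.0198
time_s: 10.85
ee_pos: [0.531, 0.16, 0.0496]
eef_rot: [-3.142, -0.0, -0.056]
force: [-0.2, 1.0, -2.3]
grip_width: 0.0201
```

```bash
for i in 1; do python3 -m inch '[0,0,0.05,0,0,0,0, 0,0,0.05,0,0,0,0, 0,0,0,0,0,0,0]'; done;  python3 -m inch '[0,0,0.05,0,0,0,0, 0,0,0,0,0,0,0]'
```

```text
time_s: 11.22
ee_pos: [0.5309, 0.16, 0.0484]
eef_rot: [-3.142, 0.0, -0.056]
force: [0.0, -0.3, -2.6]
grip_width: 0.0198
time_s: 11.48
ee_pos: [0.531, 0.16, 0.0484]
eef_rot: [-3.142, -0.0, -0.056]
force: [-2.7, -0.3, 5.8]
grip_width: 0.02
```

```bash
python3 -m inch '[0,-0.3,0,0,0,0,0, 0,-0.4,0,0,0,0,0, 0,-0.4,0,0,0,0,0, 0,-0.3,0,0,0,0,0, 0,0,0,0,0,0,0]'; python3 -m inch '[0,-0.2,0,0,0,0,0, 0,-0.2,0,0,0,0,0, 0,-0.2,0,0,0,0,0, 0,0,0,0,0,0,0]'; python3 -m inch '[0,-0.1,0,0,0,0,0, 0,-0.1,0,0,0,0,0, 0,0,0,0,0,0,0]'
```

```text
time_s: 12.1
ee_pos: [0.5322, 0.1744, 0.0484]
eef_rot: [-3.141, -0.001, -0.056]
force: [-0.5, -1.6, 4.7]
grip_width: 0.0199
time_s: 12.6
ee_pos: [0.5325, 0.1802, 0.0483]
eef_rot: [-3.142, -0.001, -0.056]
force: [0.1, -2.8, 5.4]
grip_width: 0.0196
time_s: 12.98
ee_pos: [0.5326, 0.1816, 0.0483]
eef_rot: [3.141, -0.001, -0.056]
force: [-0.8, -6.6, 6.3]
grip_width: 0.02
```

```bash
for k in 1; do python3 -m inch '[0,-0.1,0,0,0,0,0, 0,0,0,0,0,0,0]';  python3 -m inch '[0,-0.05,0,0,0,0,0, 0,0,0,0,0,0,0]'; python3 -m inch '[0,-0.05,0,0,0,0,0, 0,0,0,0,0,0,0]'; done; python3 m.py w4
```

```text
time_s: 13.22
ee_pos: [0.5327, 0.1826, 0.0484]
eef_rot: [3.141, -0.001, -0.056]
force: [-0.6, -7.1, 7.0]
grip_width: 0.0199
time_s: 13.48
ee_pos: [0.5327, 0.1831, 0.0484]
eef_rot: [3.141, -0.001, -0.056]
force: [-1.2, -6.8, 7.3]
grip_width: 0.02
time_s: 13.72
ee_pos: [0.5327, 0.1836, 0.0484]
eef_rot: [3.141, -0.001, -0.056]
force: [-0.1, -6.9, 6.6]
grip_width: 0.02
[0.5327 0.1836 0.0484] [ 3.1409e+00 -1.0000e-03 -5.6000e-02] 13.775 [-1.6 -6.8  5.9] [-1.28  0.09 -0.03]
backplate_top 0.81 [320.1 275.1] [0.5344 0.2029 0.0824]
backplate 0.7 [315.4 234.5] [0.533  0.2201 0.0715]
```

```bash
python3 -m inch '[0,-0.05,0,0,0,0,0, 0,-0.05,0,0,0,0,0, 0,0,0,0,0,0,0]';  python3 -m inch '[0,-0.05,0,0,0,0,0, 0,0,0,0,0,0,0]'; python3 -m inch '[0,-0.05,0,0,0,0,0, 0,0,0,0,0,0,0]'
```

```text
time_s: 14.3
ee_pos: [0.5328, 0.1846, 0.0484]
eef_rot: [3.141, -0.001, -0.056]
force: [-0.4, -6.3, 6.6]
grip_width: 0.0199
time_s: 14.55
ee_pos: [0.5328, 0.1851, 0.0483]
eef_rot: [3.141, -0.001, -0.056]
force: [-0.3, -6.9, 5.6]
grip_width: 0.0196
time_s: 14.8
ee_pos: [0.5329, 0.1856, 0.0484]
eef_rot: [3.141, -0.001, -0.056]
force: [-0.6, -6.2, 6.2]
grip_width: 0.0201
```

```bash
python3 -m inch '[0,-0.05,0,0,0,0,0, 0,0,0,0,0,0,0]';  python3 -m inch '[0,-0.05,0,0,0,0,0, 0,0,0,0,0,0,0]'; python3 -m inch '[0,-0.05,0,0,0,0,0, 0,0,0,0,0,0,0]'
```

```text
time_s: 15.05
ee_pos: [0.5329, 0.186, 0.0483]
eef_rot: [3.141, -0.001, -0.056]
force: [-0.2, -7.6, 6.7]
grip_width: 0.02
time_s: 15.3
ee_pos: [0.5329, 0.1861, 0.0484]
eef_rot: [3.14, -0.001, -0.056]
force: [-0.7, -10.9, 8.6]
grip_width: 0.0203
time_s: 15.55
ee_pos: [0.5329, 0.1862, 0.0484]
eef_rot: [3.139, -0.001, -0.056]
force: [-1.3, -13.2, 8.3]
grip_width: 0.0197
```

```bash
python3 -m inch '[0,0,0.03,0.004,0,0,0, 0,0,0,0,0,0,0, 0,0,0,0,0,0,0]' 60; python3 m.py w5;  python3 -m inch '[0,0,0.03,0.004,0,0,0, 0,0,0,0,0,0,0, 0,0,0,0,0,0,0]'; python3 m.py w6
```

```text
time_s: 15.92
ee_pos: [0.5329, 0.1862, 0.0483]
eef_rot: [-3.14, -0.001, -0.056]
force: [-2.3, -13.5, 12.6]
grip_width: 0.0202
[0.5329 0.1861 0.0483] [-3.14e+00 -8.00e-04 -5.59e-02] 15.975 [ -2.3 -14.4  12.2] [-3.08  0.67  0.07]
backplate_top 0.6 [319.2 274.2] [0.5341 0.2062 0.0832]
backplate 0.85 [317.5 241.5] [0.5344 0.2184 0.0711]
time_s: 16.5
ee_pos: [0.5329, 0.1864, 0.0483]
eef_rot: [-3.136, -0.001, -0.056]
force: [-4.9, -11.4, 14.7]
grip_width: 0.0199
[0.5329 0.1864 0.0483] [-3.1356e+00 -9.0000e-04 -5.6000e-02] 16.55 [ -3.5 -10.9  16. ] [-3.14  1.02 -0.14]
corner 0.71 [318.6 274.1] [0.5341 0.206  0.0824]
backplate_top 0.6 [317.1 274.6] [0.5331 0.2051 0.0812]
backplate 0.67 [316.6 241.2] [0.5339 0.2191 0.0716]
```

```bash
python3 -m inch '[0,0,0,-0.006,0,0,0, 0,0,0,0,0,0,0, 0,0,0,0,0,0,0]'; python3 m.py w7
python3 - <<'E'
from h import *
im,de,P,T=snap("scene"); np.save("s7.npy",P)
c=cv2.resize(im[90:250,240:440],None,fx=4,fy=3.75,interpolation=cv2.INTER_CUBIC)
c=cv2.resize(im[100:250,250:450],None,fx=4,fy=4,interpolation=cv2.INTER_CUBIC); cv2.imwrite("pics/s7.png",c[...,::-1])
# plate-frame coordinates
a=np.radians(-93.25); ex=np.array([np.cos(a),np.sin(a),0]); ey=np.array([-np.sin(a),np.cos(a),0]); C=np.array([.5335,.2045,.012])
for n,A in (("scene",P),("wrist",np.load("w7.npy")),("top",snap("top")[2])):
    Q=(A.reshape(-1,3)-C); q=np.c_[Q@ex,Q@ey,Q[:,2]]
    f=q[(q[:,0]>.045)&(q[:,0]<.116)&(abs(q[:,1])<.007)&(abs(q[:,2]-.022)<.008)]
    if len(f)>30: print(n,"foot top",len(f),np.polyfit(f[:,0],f[:,2],1).round(4))
    g=q[(q[:,0]>.03)&(q[:,0]<.16)&(abs(q[:,1])>.015)&(abs(q[:,1])<.035)&(abs(q[:,2])<.006)]
    if len(g)>30: print(n,"plate",len(g),np.polyfit(g[:,0],g[:,2],1).round(4))
    t=q[(q[:,0]>-.016)&(q[:,0]<.006)&(abs(q[:,1])<.024)&(q[:,2]>.064)&(q[:,2]<.076)]
    if len(t)>10: print(n,"bp top",len(t),np.percentile(t[:,0],[5,50,95]).round(4),np.median(t[:,2]).round(4))
    l=q[(q[:,0]>-.01)&(q[:,0]<.045)&(abs(q[:,1])<.012)&(q[:,2]>.09)&(q[:,2]<.108)]
    if len(l)>10: print(n,"leg top",len(l),np.percentile(l[:,0],[2,98]).round(4),np.polyfit(l[:,0],l[:,2],1).round(4))
E
```

```text
time_s: 17.08
ee_pos: [0.5329, 0.1865, 0.0483]
eef_rot: [-3.141, -0.001, -0.056]
force: [-3.3, -11.6, 15.8]
grip_width: 0.0195
[0.5329 0.1865 0.0483] [-3.1412e+00 -9.0000e-04 -5.6000e-02] 17.125 [ -3.4 -12.1  15.2] [-2.46  0.89 -0.02]
backplate_top 0.87 [316.9 275.1] [0.5332 0.2056 0.0817]
backplate 0.69 [315.9 241.4] [0.5335 0.2193 0.0709]
scene foot top 113 [0.0081 0.022 ]
scene plate 517 [-0.0006  0.0006]
scene bp top 16 [-0.01   -0.0016  0.0016] 0.0693
scene leg top 116 [0.0051 0.0364] [-0.2378  0.1052]
wrist foot top 519 [0.0024 0.0227]
wrist plate 1284 [-0.002   0.0007]
wrist bp top 2656 [-0.0112 -0.0067 -0.0011] 0.0704
wrist leg top 3209 [-0.0015  0.0172] [0.2267 0.0983]
top foot top 267 [0.0068 0.0218]
top plate 1334 [-0.      0.0001]
top leg top 21 [0.035  0.0369] [-0.931   0.1304]
```

View pics/s7.png

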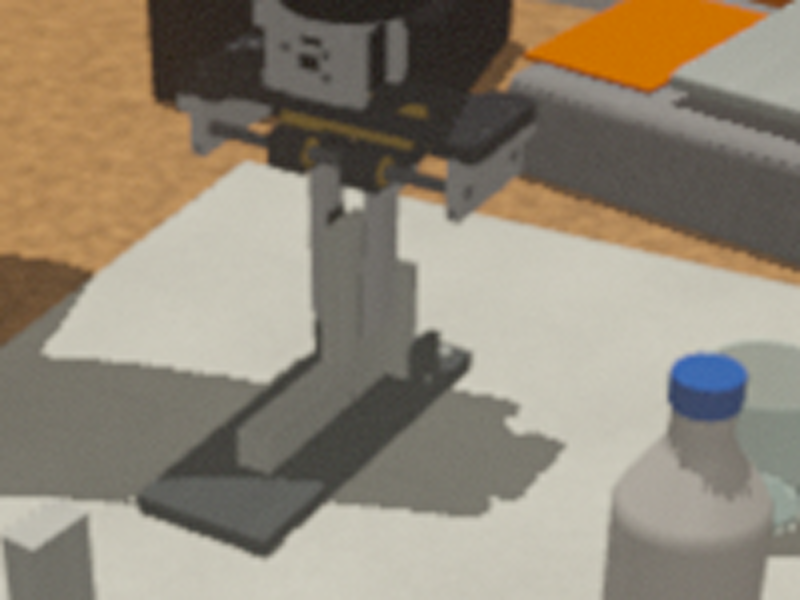

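View pics/w7.png

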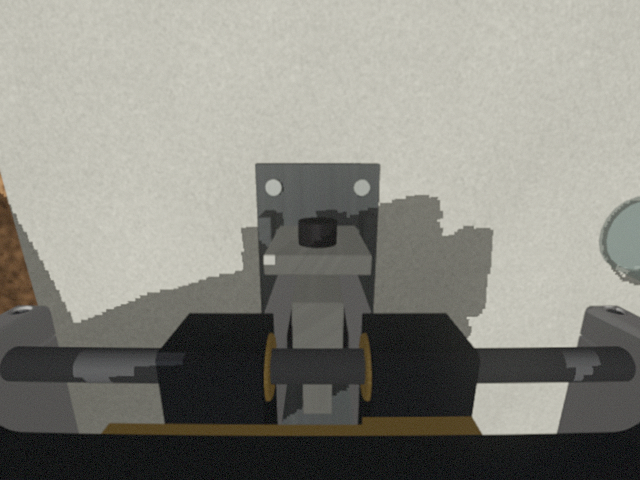

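Both views show the leg flush to the backplate with its foot on the plate. The fitted foot slopes hint at a few mrad of toe-up, so I'll check the same fit's bias on the initial images.

```bash
python3 - <<'E'
from h import *
def fit(A,a,C,z0,n,ref):
    a=np.radians(a); ex=np.array([np.cos(a),np.sin(a),0]); ey=np.array([-np.sin(a),np.cos(a),0])
    Q=A.reshape(-1,3)-C; q=np.c_[Q@ex,Q@ey,Q[:,2]]
    f=q[(q[:,0]>.045)&(q[:,0]<.116)&(abs(q[:,1])<.007)&(abs(q[:,2]-.022)<.008)]
    p,cov=np.polyfit(f[:,0],f[:,2],1,cov=True)
    print(n,len(f),p.round(4),np.sqrt(cov[0,0]).round(4))
c0=np.array([.6705,-.1115,0])-.018*np.array([np.cos(np.radians(-109.5)),np.sin(np.radians(-109.5)),0])
for n in ["w1","top0","scene0"]: fit(np.load(n+".npy"),-109.5,c0,0,n,0)
C=np.array([.5335,.2045,.012])
for n in ["w3","w4","w5","w6","w7","s7"]:
    try: fit(np.load(n+".npy"),-93.25,C,0,n,0)
    except Exception as e: print(n,e)
for i in range(4):
  for n in ["wrist","top","scene"]: fit(snap(n)[2],-93.25,C,0,n,0)
E
```

```text
w1 461 [-0.      0.0226] 0.0021
top0 244 [-0.0119  0.023 ] 0.0054
scene0 252 [0.0001 0.0222] 0.0031
w3 expected non-empty vector for x
w4 440 [0.0063 0.0219] 0.0055
w5 506 [0.0049 0.022 ] 0.0042
w6 525 [-0.0037  0.023 ] 0.0042
w7 519 [0.0024 0.0227] 0.0039
s7 113 [0.0081 0.022 ] 0.0048
wrist 519 [0.0031 0.0226] 0.0042
top 265 [0.0031 0.0221] 0.0049
scene 120 [0.0021 0.0225] 0.0046
wrist 512 [0.0014 0.0228] 0.0041
top 268 [0.0127 0.0214] 0.0053
scene 114 [0.0051 0.0223] 0.0049
wrist 520 [0.0044 0.0225] 0.0044
top 268 [0.0048 0.0221] 0.0045
scene 119 [-0.0053  0.0232] 0.0044
wrist 521 [0.0021 0.0228] 0.0042
top 266 [0.0047 0.0218] 0.0053
scene 118 [0.0037 0.0225] 0.0053
```

```bash
python3 -m inch '[0,-0.03,0.04,0.004,0,0,0, 0,0,0,0,0,0,0, 0,0,0,0,0,0,0]'; python3 m.py w8
cat > fit.py <<'E'
from h import *
a=np.radians(-93.25); ex=np.array([np.cos(a),np.sin(a),0]); ey=np.array([-np.sin(a),np.cos(a),0]); C=np.array([.5335,.2045,.012])
r=[];b=[]
for i in range(12):
    A=snap(["wrist","scene","top"][i%3])[2]
    Q=A.reshape(-1,3)-C; q=np.c_[Q@ex,Q@ey,Q[:,2]]
    f=q[(q[:,0]>.045)&(q[:,0]<.116)&(abs(q[:,1])<.007)&(abs(q[:,2]-.022)<.008)]; r.append(np.polyfit(f[:,0],f[:,2],1)[0])
    g=q[(q[:,0]>.03)&(q[:,0]<.16)&(abs(q[:,1])>.015)&(abs(q[:,1])<.035)&(abs(q[:,2])<.006)]; b.append(np.polyfit(g[:,0],g[:,2],1)[0])
r=np.array(r)*1e3; b=np.array(b)*1e3
print("foot slope mrad",[r[k::3].mean().round(1) for k in range(3)],r.mean().round(2),(r.std()/12**.5).round(2),"plate",[b[k::3].mean().round(1) for k in range(3)])
o=ctrl.get_obs(); print(o["time_s"],o["eef_rot"],o["force"],o["moment"])
E
python3 fit.py
```

```text
time_s: 18.35
ee_pos: [0.533, 0.1864, 0.0483]
eef_rot: [-3.138, -0.001, -0.056]
force: [-5.2, -14.4, 20.2]
grip_width: 0.0197
[0.533  0.1865 0.0483] [-3.1378e+00 -9.0000e-04 -5.6000e-02] 18.4 [ -6.8 -15.   20. ] [-3.26  1.4   0.01]
backplate_top 0.72 [317.2 274.8] [0.5332 0.2052 0.081 ]
backplate 0.91 [316.7 239.4] [0.534  0.22   0.0704]
foot slope mrad [np.float64(4.3), np.float64(0.1), np.float64(7.1)] 3.85 1.38 plate [np.float64(-1.7), np.float64(-0.6), np.float64(0.9)]
19.15 [-3.13781580e+00 -9.53903319e-04 -5.59860023e-02] [ -6.53292873 -15.59602168  19.18279977] [-3.19935896  1.4735608  -0.02300075]
```

```bash
for i in 1; do python3 -m inch '[0,0,0,0.006,0,0,0, 0,0,0,0,0,0,0, 0,0,0,0,0,0,0]'; python3 fit.py; python3 -m inch '[0,0,0,0.006,0,0,0, 0,0,0,0,0,0,0, 0,0,0,0,0,0,0]'; python3 fit.py; done
```

```text
time_s: 19.52
ee_pos: [0.533, 0.1868, 0.0483]
eef_rot: [-3.131, -0.001, -0.056]
force: [-5.7, -12.6, 19.3]
grip_width: 0.0194
foot slope mrad [np.float64(-2.5), np.float64(-3.4), np.float64(-2.4)] -2.79 0.76 plate [np.float64(-1.6), np.float64(-0.9), np.float64(1.2)]
20.125 [-3.13140583e+00 -1.04450887e-03 -5.60243986e-02] [ -5.68151826 -11.93042175  19.52250471] [-2.9854196   1.35850735 -0.08390215]
time_s: 20.5
ee_pos: [0.533, 0.1872, 0.0482]
eef_rot: [-3.125, -0.001, -0.056]
force: [-4.3, -8.4, 17.1]
grip_width: 0.0194
foot slope mrad [np.float64(-0.0), np.float64(4.4), np.float64(4.6)] 2.99 1.44 plate [np.float64(-2.3), np.float64(-0.8), np.float64(0.2)]
21.1 [-3.12465349e+00 -1.21897588e-03 -5.59401893e-02] [-4.23092885 -7.65964963 16.73667469] [-2.31986645  1.21972138 -0.10769042]
```

```bash
python3 -m inch '[0,-0.05,0,-0.004,0,0,0, 0,-0.02,0,0,0,0,0, 0,0,0,0,0,0,0, 0,0,0,0,0,0,0]'; python3 fit.py; python3 m.py w9; python3 fit.py
python3 - <<'E'
from h import *
a=np.radians(-93.25); ex=np.array([np.cos(a),np.sin(a),0]); ey=np.array([-np.sin(a),np.cos(a),0]); C=np.array([.5335,.2045,.012])
for n in ("scene","wrist","top"):
    Q=snap(n)[2].reshape(-1,3)-C; q=np.c_[Q@ex,Q@ey,Q[:,2]]
    # inner face of backplate visible beside the leg
    f=q[(abs(q[:,0])<.006)&(abs(q[:,1])>.013)&(abs(q[:,1])<.023)&(q[:,2]>.02)&(q[:,2]<.064)]
    if len(f)>20: print(n,"inner face x vs z",len(f),np.polyfit(f[:,2],f[:,0],1).round(4))
    k=q[(q[:,0]>.03)&(q[:,0]<.042)&(abs(q[:,1])<.008)&(q[:,2]>.028)&(q[:,2]<.095)]
    if len(k)>20: print(n,"leg front x vs z",len(k),np.polyfit(k[:,2],k[:,0],1).round(4))
    t=q[(q[:,0]>.112)&(q[:,0]<.13)&(abs(q[:,1])<.008)&(q[:,2]>.004)&(q[:,2]<.026)]
    if len(t)>5: print(n,"toe x",np.percentile(t[:,0],98).round(4))
E
```

```text
time_s: 21.6
ee_pos: [0.533, 0.1874, 0.0482]
eef_rot: [-3.129, -0.001, -0.056]
force: [-4.6, -13.7, 18.3]
grip_width: 0.0196
foot slope mrad [np.float64(-0.3), np.float64(4.4), np.float64(4.0)] 2.71 1.23 plate [np.float64(-1.8), np.float64(-1.8), np.float64(0.5)]
22.2 [-3.12935385e+00 -9.86671185e-04 -5.60770479e-02] [ -5.32091694 -13.38979391  18.8373163 ] [-2.72783204  1.31408028  0.02832714]
[0.533  0.1874 0.0482] [-3.1294e+00 -1.0000e-03 -5.6000e-02] 22.25 [ -5.8 -13.4  18.8] [-2.78  1.3  -0.02]
backplate_top 0.75 [318.4 275.4] [0.5337 0.2062 0.0821]
backplate 0.84 [311.7 241. ] [0.5316 0.2198 0.0702]
foot slope mrad [np.float64(4.7), np.float64(2.4), np.float64(6.0)] 4.37 0.95 plate [np.float64(-1.8), np.float64(-1.7), np.float64(-0.6)]
23.0 [-3.12937976e+00 -9.53728763e-04 -5.60881016e-02] [ -5.1594518  -13.42327436  18.20434837] [-2.71027357  1.28058064  0.01640442]
scene inner face x vs z 50 [ 0.041  -0.0021]
scene leg front x vs z 172 [-0.0008  0.0348]
scene toe x 0.1207
wrist toe x 0.1183
top leg front x vs z 74 [-0.0003  0.0364]
top toe x 0.1217
```

```bash
python3 - <<'E'
from h import *
im,de,P,T=snap("scene"); c=cv2.resize(im[100:250,250:450],None,fx=4,fy=4,interpolation=cv2.INTER_CUBIC); cv2.imwrite("pics/s9.png",c[...,::-1])
a=cv2.cvtColor(cv2.imread("pics/s7.png"),6).astype(np.float32); b=cv2.cvtColor(c,7).astype(np.float32)
for n,(x0,y0,x1,y1) in dict(toe=(225,400,300,485),legmid=(320,210,400,380),bp=(395,250,430,380),ref=(240,480,340,560),fing=(300,90,420,200)).items():
    w=cv2.createHanningWindow((x1-x0,y1-y0),cv2.CV_32F); print(n,cv2.phaseCorrelate(a[y0:y1,x0:x1],b[y0:y1,x0:x1],w))
print("mm per crop px approx",1000*np.linalg.norm(P[170,340]-T[:3,3])/K("scene")[0][0,0]/4)
E
```

```text
toe ((0.5650120677105548, 0.012950024463862064), 0.5266976222285518)
legmid ((0.09465757741947556, 5.859024435841775), 0.17022396061155531)
bp ((-0.13347900685347724, 0.4674962720314966), 0.7772537557185922)
ref ((-0.037297382898557885, 0.14166703080310583), 0.8654439795017242)
fing ((-0.19021804211345028, 0.15407559297984363), 0.4330321609973907)
mm per crop px approx 0.5430836089737605
```

View pics/s9.png

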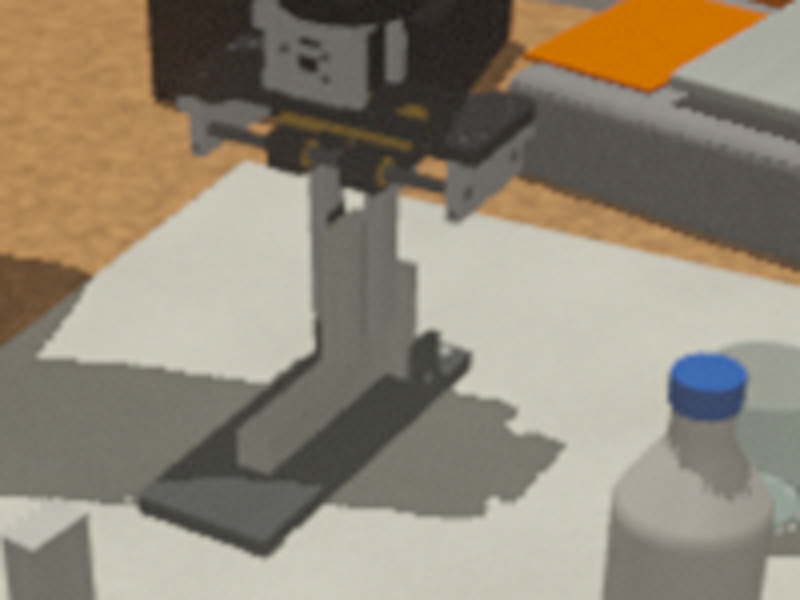

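The square is seated, and the image barely changes from the earlier view (toe at (265, 450), backplate edge at (405, 300)). The contact forces are steady, so I'm handing it in while still pressing.

```bash
python3 -c "
from h import *
o=ctrl.get_obs(); print(o['time_s'],o['force'],o['grip_width']); print(ctrl.hand_in())"
```

```text
23.2 [ -5.31316101 -13.95706739  18.32246486] 0.01962919077424987
the job is handed in; nothing more can be done
None
```

I gripped the square across its tall leg, carried it over the plate, and set it down until I felt contact. Then I slid it in until it pushed the backplate upright and hit the hard stop at the foot. I handed in at 23.2 s, still gripping and pressing with about 14 N into the backplate and about 18 N down.

**Checks that agreed:**
- The front of the leg measured upright to within 1 mrad.
- The toe was about 120 mm from the corner, where it should be (118–122 mm across the cameras).
- The last scene picture showed the foot on the plate and the leg against the backplate. Forces were steady over the last 1.4 s.

**Checks that were unclear:**
- The foot slope read between −3 and +4 mrad in repeated fits. It did not follow the tool when I turned it, so I took this as measurement noise. A toe-up of 0.2° or so can't be ruled out.
- A direct fit of the backplate's visible inner face read 41 mrad of lean. It used only 50 edge pixels, so I discounted it.
- While I pressed and re-trimmed, the tool crept about 1 mm further in. The square moved at most about 0.3 mm in the picture, so I put this down to give or slip in the grip.

I saw nothing else disturbed, though I did not re-measure each bystander.

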